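# Set the ice crusher to its third click and start it

## Robot

A 7-joint arm with a two-finger parallel gripper is mounted at the origin on the work surface. World frame = base frame: x ahead of the robot, y to its left, z up, the work surface at z = 0. Lengths are in mm, angles in rad, forces in N, time in s.
With the tool pointing down it reaches from about 400 to 850 mm from the base axis. Payload 6.9 kg.
Tool frame: the origin (TCP) lies between the finger pads; the fingertips stand 17 mm ahead of it and the grasp point (between the pads) lies 2 mm behind it (manip.tip_extent is the distance from the TCP to the fingertips, in mm); z points along the fingers, y is the line along which they close (so a half turn about z gives the same grasp; the last joint's range is limited). The gripper opens to 85 mm and grips with 20 to 120 N. Pads are 22 mm wide; open, the fingers measure 114 mm over their backs; the gripper's body (76 mm by 85 mm) begins 54 mm behind the grasp point. The pads swing forward as they close: fully open they stand 13 mm farther back than shut.
Start: joints at [-1.222, 0.507, -0.238, 1.5, 0.126, 1.149, -0.155], TCP at [150.89, 606.502, 248.275] pointing down, gripper open.
Joint ranges: [-3.08, 3.08], [-0.24, 2.05], [-1.43, 1.35], [0, 2.5], [-1.52, 4.66], [0.17, 1.96], [-2.89, 2.89]. Speed limits (rad/s): [2.39, 2.39, 3.14, 3.14, 3.14, 3.14, 3.14].

## Interface

Orientations are given as a 3x3 rotation matrix whose columns are the frame's x, y, z axes.
In Python, from rig import manip gives the robot as it stands.
- The arm moves only by the tool carry_out, never from a script. Its argument "targets" is a list of rows, each a list of 2 entries, a list of its own where there are three numbers: the shift along the tool's x, y, z in mm, then the turn about the tool's z in rad. In form: [[[tx, ty, tz], turn], ...]. A call has exactly 5 rows; each row shifts and turns the commanded pose from where the row before left it, along the tool's axes as they then stand; what a row does not reach is not made up. A row lasts 1/12 s, in which the tool goes at most 41.7 mm and 7.16 degrees, less where a joint would pass 70% of its speed; a pose out of reach is approached as far as the arm can. A call with a gripper value outside its range is refused whole. "claw" is the opening, from 0 (shut) to 1 (fully open), set as the call begins (left out, the last holds). The fingers move at their own pace and stop on an object; "squeeze" is the grip in N (left out, the last holds). Time passes only in rows, so rows that do not move let the fingers close, or fill a call up. It gives the time, the measured TCP pose, the force, the opening and the grip force at its end, in the units of the state.
- manip.observe(): the state, without advancing time (a new reading comes with each control period).
- manip.read_camera(name): name is "scene" or "top" or "wrist"; returns a dict with "pixels" (400x640x3 uint8, red, green, blue), "fx", "fy", "cx", "cy" (pixels), "R" (3x3) and "t" (3): a world point X has camera coordinates R X + t. Camera axes: x right, y down, z forward; pixel columns grow to the right and rows downward; lengths in mm; the calibration is good to about 2 mm. The wrist camera is an equidistant fisheye: a pixel r from the principal point sees the ray r / f radians off the axis. A picture is of the moment at which its call begins. There is no depth.
- manip.close_job(): hands the job in; it is judged then, once.
The state is a dict: "time": time; "joint_positions": joint angles; "joint_vel": joint speeds; "effort": joint torques, N m; "position": TCP position; "orientation": TCP orientation; "contact_force": force on the tool from outside, world axes, zero at the start; "moment": the same for the moment, N m; "grip_width": finger opening in mm; "gripper_force": force on a finger pad.
Only numpy, scipy, OpenCV 4.12 (cv2) and the standard library are available. Lean on these libraries where they do the work, as an engineer would, in place of code of your own. Each camera call takes 0.05 s, during which the arm holds its last target. There are 200 camera calls.

## Task

Set the ice crusher on the drinks trolley with fingertip pushes alone: push its sliding lever all the way back to the home end of its slot, then slide it out click by click and leave it resting in the third click, without ever running on past the third. Only then press the start button fully down and let it spring back. Do not pinch the lever, and leave the glasses and the jigger where they stand.

Things in the scene. Friction and masses are not known exactly. Their poses are not given: they have to be found in the camera images.
- crusher: Ice crusher: low brushed-steel appliance fixed to the trolley, 220 mm deep (x) by 320 mm wide (y). Origin: centre of its underside. x points from its front control deck to its back, y along the lever slot from home end to start button, z up. Deck (x -110 to +24 mm) flat, 80 mm high; behind it (x +24 to +107, y -125 to +125 mm) an ice housing 125 mm high with a round clear hopper rim to 142 mm.
- lever_home (a point): Fixed point on the deck, in the straight lever slot, right under the middle of the lever when it is home: x = -55 mm, y = -80 mm of the crusher, 80 mm up. The slot runs from here along the crusher's y axis. Six short dark tick lines on the deck, in front of the slot, mark home and clicks 1 to 5. Axes as the crusher's.
- lever (a joint): Lever position in m: 0 home (slot end farthest from the start button, 1 mm short of a hard stop), growing towards the button. Sprung notches 16 mm apart: home 0, clicks 1 to 5 at 0.016 to 0.080, the third at 0.048. Leaving a notch takes a push of about 3 to 7 N; past the crest midway it snaps by itself into the next notch. Starts in click 1 or 2; stays where left.
- lever_top (a point): Middle of the top of the sliding lever, 34 mm above the deck. The lever is a black upright paddle, 40 mm wide across the slot (crusher x), 14 mm thick along the slot (crusher y), standing 3 to 34 mm above the deck with a rounded top; flat sides 3 to 27 mm above the deck. Push the side looking to the home end to slide it out, the other to slide it home. Axes as the crusher's.
- start (a joint): Travel of the start button in m: 0 up, 0.006 fully down. It needs about 1.5 N to start and 5 N fully down, and springs back up.
- start_top (a point): Centre of the top of the start button: a round black button of 28 mm diameter that moves straight down, in a dark steel collar of 44 mm diameter and 12 mm height on the same deck, at x = -55 mm, y = +95 mm of the crusher. Its top is 22 mm above the deck when up.
- glass_a: Smoky grey stemless tumbler, open on top, 95 mm tall, 82 mm across at its widest, standing loose on the trolley near the ice crusher. Origin: centre of its underside. Leave it alone.
- glass_b: Smoky grey stemless tumbler, open on top, 95 mm tall, 82 mm across at its widest, standing loose on the trolley near the ice crusher. Origin: centre of its underside. Leave it alone.
- glass_c: Smoky grey stemless tumbler, open on top, 95 mm tall, 82 mm across at its widest, standing loose on the trolley near the ice crusher. Origin: centre of its underside. Leave it alone.
- jigger: Waisted steel jigger, 70 mm tall, 42 mm across its foot and 36 mm at its top, standing loose beside the crusher. Origin: centre of its underside. Leave it alone.

How it is judged (in metres and radians):
On the way, in this order (a step that is already met when the one before it is completed fails the run):
1. the lever is pushed back to the home end (value of joint lever below 0.004 m), for 0.2 s.
2. the lever is slid out and rests in the third click (value of joint lever between 0.044 and 0.052 m), for 0.4 s.
3. with the lever in the third click, the start button is pressed fully down (all of step 2 and value of joint start above 0.005 m), for 0.05 s.
At the end, for the whole second after the job is handed in: The lever rests in the third click (0.048 m, within 4 mm) and the start button is up again (within 1.5 mm) (all of step 2 and velocity of joint lever below 0.01 m/s and value of joint start below 0.0015 m); the robot touches nothing.
It fails at once if the lever runs on past the third click (over the crest, 8 mm beyond it) (value of joint lever above 0.057 m).
It fails at once if the start button is pressed (over 3 mm) while the lever is not in the third click (value of joint start above 0.003 m and not (value of joint lever between 0.044 and 0.052 m)).
It fails at once if the lever is pinched: the fingers press on both of its flat sides at once, each over 1.5 N (contact force between the fingers and lever_c0 above 1.5 N and contact force between the fingers and lever_c1 above 1.5 N).
It fails at once if a glass or the jigger is moved or lifted by more than 20 mm (distance of any of glass_a, glass_b, glass_c, jigger from where it was at the start of the episode above 0.02 m).
It also fails if it takes over 48 s, if anything falls off the work surface, if the arm or the gripper's body presses on something with over 40 N, if the wrist force passes 120 N, or if a joint passes its speed limit or range.

## Working session

There is one attempt and no reset: what is moved stays moved. The work goes in short steps, Python scripts to look and compute and a tool call to move; the robot and the scene stay as the last step left them, time stands still between calls to the robot, and variables do not carry over. Pictures are saved under pics/ and viewed, at most 10 in all, crops included, and the job is handed in when it is done.

Besides the shell and the picture viewer there is one more tool, called as a command line: name --argument value ..., lists and objects as JSON in quotes. carry_out: Moves the arm, as the interface text tells. Its arguments: {"type":"object","properties":{"targets":{"type":"array","items":{"type":"array"}},"claw":{"type":"number"},"squeeze":{"type":"number"}},"required":["targets"]}

```bash
mkdir -p pics; python3 - <<'E'
from rig import manip
import cv2,numpy as np
for n in("top","scene"):
    c=manip.read_camera(n); cv2.imwrite(f"pics/{n}0.png",c["pixels"][:,:,::-1])
    print(n,c["fx"],c["cx"],c["cy"],np.round(c["R"],3).tolist(),np.round(c["t"]))
s=manip.observe();print(s["time"],s["position"],np.round(s["orientation"],3).tolist(),s["grip_width"],s["contact_force"])
E
```

```text
top 517.8724213129058 320.388148063038 200.42621892526398 [[-0.078, -0.997, 0.004], [-0.975, 0.075, -0.207], [0.206, -0.02, -0.978]] [  72.  542. 1067.]
scene 518.6152477818686 314.4957845307108 203.8951997496297 [[0.851, 0.525, 0.003], [0.442, -0.714, -0.543], [-0.283, 0.463, -0.84]] [-480. -135. 1275.]
0.1 [150.83126562 606.08207022 247.51723948] [[-0.97, 0.241, -0.0], [0.241, 0.97, -0.002], [-0.0, -0.002, -1.0]] 85.50577569299949 [0.53171837 0.06150749 1.30735537]
```

View pics/top0.png

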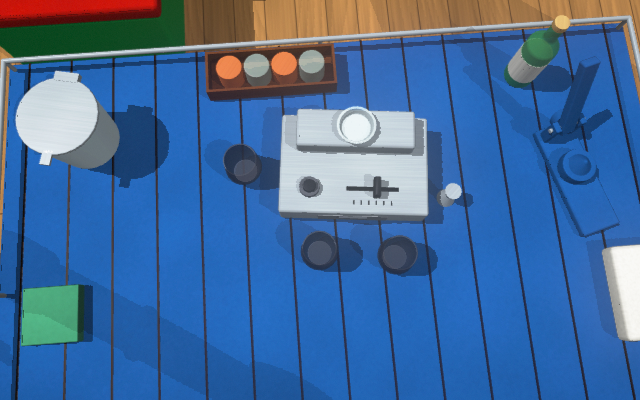

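View pics/scene0.png

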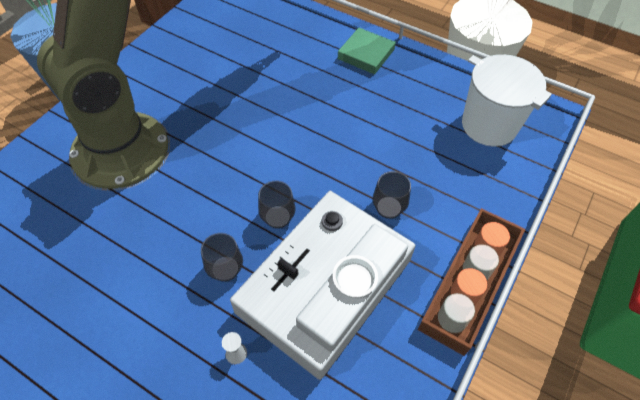

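The top view shows the crusher with button at (310,186), the lever at (377,187) and ticks at x≈353–392, row 203. Home is the right end. Glasses are at (242,163), (320,251), (397,255), jigger at (452,193).

```bash
cat > h.py <<'E'
import numpy as np,cv2
from rig import manip
def ray(c,u,v,z):
    R=np.array(c["R"]);t=np.array(c["t"])
    d=R.T@np.array([(u-c["cx"])/c["fx"],(v-c["cy"])/c["fy"],1]);o=-R.T@t
    return o+d*(z-o[2])/d[2]
def proj(c,X):
    p=np.array(c["R"])@X+np.array(c["t"]);return c["fx"]*p[0]/p[2]+c["cx"],c["fy"]*p[1]/p[2]+c["cy"]
E
python3 - <<'E'
from h import *
for n,(x0,x1,y0,y1) in {"top":(270,440,100,225),"scene":(225,420,185,380)}.items():
    c=manip.read_camera(n);g=cv2.cvtColor(c["pixels"],cv2.COLOR_RGB2GRAY)
    m=(g<70).astype(np.uint8); 
    k,l,s,ce=cv2.connectedComponentsWithStats(m[y0:y1,x0:x1])
    print(n)
    for i in range(1,k):
        if 2<s[i][4]<1500:
            u,v=ce[i]+[x0,y0];print(s[i],np.round([u,v],1),np.round(ray(c,u,v,80)))
    # blue-free crusher mask
    im=c["pixels"][y0:y1,x0:x1,::-1]
    cv2.imwrite(f"pics/{n}crop.png",cv2.resize(im,None,fx=4 if n=="top" else 3,fy=4 if n=="top" else 3,interpolation=cv2.INTER_CUBIC))
E
```

```text
top
[12  0  2 15 26] [282.5 107.4] [756.  97.  80.]
[54  0  2  9 13] [324.5 103.9] [757.   4.  80.]
[96  0  2  3  5] [366.4 101. ] [757. -89.  80.]
[138   0   3  11  19] [409.1 105.2] [ 740. -182.   80.]
[97  4  1  4  4] [367.  105.5] [746. -89.  80.]
[  0  58   9  31 257] [273.8 172.9] [608. 125.  80.]
[159  84   2   2   3] [429.7 184.7] [ 557. -205.   80.]
[159  85  11  14  53] [434.4 190.7] [ 543. -214.   80.]
[77 87 27  3 64] [361.1 188. ] [561. -58.  80.]
[37 88  8  4 10] [310.8 190.2] [564.  49.  80.]
[110  88  18   3  52] [388.8 189. ] [ 554. -117.   80.]
[104  94   6   4  14] [376.3 195.5] [542. -89.  80.]
[ 19 118   3   7  14] [290.4 220.9] [502.  97.  80.]
[ 64 119   2   6  12] [334.5 221.5] [493.   4.  80.]
[152 119   3   6  15] [423.2 221.6] [ 478. -182.   80.]
[108 120   3   5  14] [378.9 222.1] [484. -89.  80.]
[167 121   3   2   3] [438.  221.3] [ 477. -213.   80.]
scene
[121   0   5   3   5] [348.  185.8] [556. 149.  80.]
[140   0  45  43 924] [389.3 201.3] [651. 161.  80.]
[129   4   3   2   3] [355.  189.3] [574. 149.  80.]
[133   6   3   2   3] [359.  191.3] [584. 149.  80.]
[100  28  14  13 115] [330.5 219.5] [568.  56.  80.]
[100  42  14   4  17] [331.6 228.8] [581.  38.  80.]
[  0  50  28  57 493] [233. 260.] [ 452. -125.   80.]
[ 47  65  37  41 351] [288.1 269.3] [555. -85.  80.]
[159 110   2   2   3] [384.3 295.7] [740. -35.  80.]
[188 137   7  13  35] [417.6 329.3] [822. -61.  80.]
[131 148  30  18  52] [369.6 341.1] [ 758. -127.   80.]
[184 150  11  12  57] [414.8 340.3] [827. -82.  80.]
[163 167   3   2   3] [389.  352.7] [ 798. -127.   80.]
[169 170   2   2   3] [394.3 355.7] [ 808. -127.   80.]
[  0 174  10  21  61] [227.4 370.5] [ 572. -303.   80.]
[176 175   3   2   3] [402.  360.3] [ 824. -127.   80.]
[100 188  11   7  25] [329.2 376.3] [ 728. -218.   80.]
```

View pics/topcrop.png

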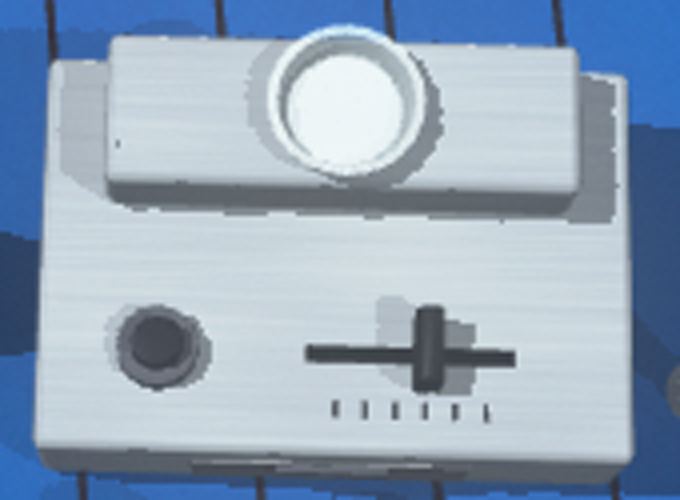

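View pics/scenecrop.png

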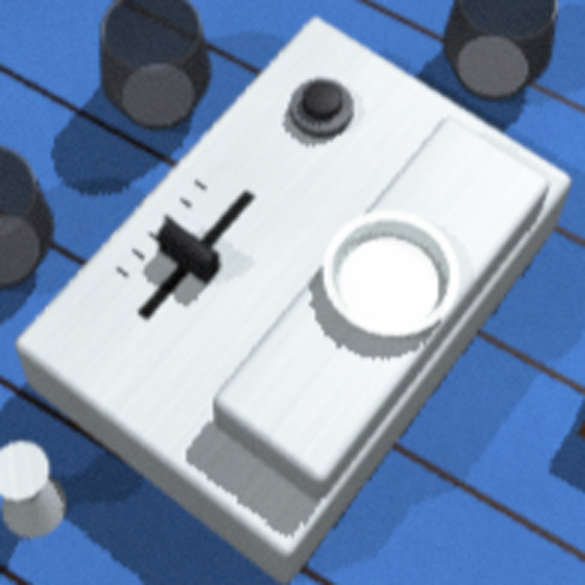

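The crops show button top at image (309.3,185.3), slot ends (346.3,188) and (398.8,189.8), ticks from home (391.8,203.3) to click 5 (353.8,202.3), and the lever at tick 2.

```bash
cat >> h.py <<'E'
def crusher(c):
    h=ray(c,391.75,203.3,80);k5=ray(c,353.75,202.2,80)
    a=ray(c,346.3,188,80);b=ray(c,398.8,189.8,80)
    return h,k5,a,b
E
python3 - <<'E'
from h import *
c=manip.read_camera("top");h,k5,a,b=crusher(c)
print(h,k5,np.linalg.norm(h-k5),a,b,np.linalg.norm(a-b))
B=ray(c,309.3,185.3,102);L=ray(c,377.2,187.2,110);print("button",B,"lever",L)
for n,(u,v) in dict(FL=(270+35/4,100+445/4),FR=(270+633/4,100+456/4),BR=(270+627/4,100+77/4),BL=(270+52/4,100+60/4)).items(): print(n,ray(c,u,v,80))
for n,u,v in(("ga",242,163),("gb",320,251),("gc",397,255)):print(n,ray(c,u,v,50))
print("jig",ray(c,453,190,70))
s=manip.read_camera("scene")
print("scene",ray(s,225+321/3,185+100/3,102),"slot",ray(s,225+250/3,185+195/3,80),ray(s,225+144/3,185+316/3,80),"tick",ray(s,225+201/3,185+185/3,80),ray(s,225+122/3,185+271/3,80),"lever",ray(s,225+189/3,185+243/3,112))
E
```

```text
[ 522.67572232 -120.16081616   80.        ] [531.27307912 -39.96907329  80.        ] 80.65128745759519 [563.33036738 -26.93725082  80.        ] [ 550.76733515 -138.29715039   80.        ] 112.0663063246947
button [569.97968998  51.37735356 102.        ] lever [553.13377606 -88.84831179 110.        ]
FL [524.05253157 119.86266555  80.        ]
FR [ 493.75697429 -194.64813404   80.        ]
BR [ 704.33907388 -216.97336516   80.        ]
BL [738.35437966  97.31971849  80.        ]
ga [644.75011794 196.19151083  50.        ]
gb [436.7636748   39.15064412  50.        ]
gc [ 415.47911296 -124.15845212   50.        ]
jig [ 543.52465016 -256.50801361   70.        ]
scene [575.16744878  48.55750726 102.        ] slot [566.45969722 -28.02918967  80.        ] [ 555.16353322 -136.72964207   80.        ] tick [534.66750867 -38.8771039   80.        ] [ 525.54066929 -118.34467791   80.        ] lever [561.0167864  -91.29259958 112.        ]
```

carry_out --targets '[[[0,0,0],-0.07],[[0,0,0],-0.07],[[-24,-31,0],0],[[-24,-31,0],0],[[-24,-31,0],0]]' --claw 0

```text
time: 0.72
position: [213.0, 505.4, 247.8]
orientation: [[-0.995, 0.102, -0.0], [0.102, 0.995, -0.0], [0.0, -0.001, -1.0]]
contact_force: [1.0, 0.0, 0.7]
grip_width: 25.4
gripper_force: 0.0
```

carry_out --targets '[[[-24,-31,0],0],[[-24,-31,0],0],[[-24,-31,0],0],[[-24,-31,0],0],[[-24,-31,0],0]]'

```text
time: 1.13
position: [316.8, 338.2, 248.5]
orientation: [[-0.995, 0.104, 0.0], [0.104, 0.995, 0.0], [-0.0, 0.0, -1.0]]
contact_force: [0.3, 0.2, 0.1]
grip_width: 0.1
gripper_force: 0.0
```

carry_out --targets '[[[-24,-31,0],0],[[-24,-31,0],0],[[-24,-31,0],0],[[-24,-31,0],0],[[-24,-31,0],0]]'

```text
time: 1.55
position: [420.1, 171.6, 248.6]
orientation: [[-0.995, 0.103, 0.001], [0.103, 0.995, 0.0], [-0.001, 0.0, -1.0]]
contact_force: [0.8, 1.3, -0.6]
grip_width: 0.2
gripper_force: 0.0
```

carry_out --targets '[[[-24,-31,0],0],[[-24,-31,0],0],[[-24,-31,0],0],[[-24,-31,0],0],[[0,0,0],0]]'

```text
time: 1.97
position: [505.4, 31.9, 248.2]
orientation: [[-0.994, 0.113, 0.002], [0.113, 0.994, -0.004], [-0.003, -0.004, -1.0]]
contact_force: [2.0, -0.6, 0.8]
grip_width: -0.1
gripper_force: 0.0
```

```bash
cat >> h.py <<'E'
H=np.array([554,-122.4]);yd=np.array([.105,.9945]);xd=np.array([.9945,-.105])
def st():
    s=manip.observe();p=np.array(s["position"]);R=np.array(s["orientation"]);d=p[:2]-H;f=np.array(s["contact_force"])
    print("t",round(s["time"],2),"x,y rel home",np.round([d@xd,d@yd],1),"tipz-deck",round(p[2]-manip.tip_extent-80,1),"F xyz",np.round([f[:2]@xd,f[:2]@yd,f[2]],1),"yaw err",round(float(np.arctan2(R[0,1],R[1,1])-.105),3),"w",round(s["grip_width"],1),R[:,2].round(3))
E
python3 -c "
from h import *
print(manip.tip_extent);st()"
```

```text
17.0
t 1.97 x,y rel home [-64.6 148.3] tipz-deck 151.2 F xyz [ 2.  -0.4  0.8] yaw err 0.009 w -0.1 [ 0.002 -0.004 -1.   ]
```

carry_out --targets '[[[-16,-21.5,15],0],[[-16,-21.5,15],0],[[-16,-21.5,15],0],[[-16,-21.5,15],0],[[0,0,0],0]]'

```text
time: 2.38
position: [557.3, -57.6, 185.4]
orientation: [[-0.994, 0.11, -0.003], [0.11, 0.994, -0.003], [0.002, -0.003, -1.0]]
contact_force: [0.0, -0.5, 0.1]
grip_width: -0.0
gripper_force: 0.0
```

```bash
python3 -c "
from h import *
st()
for n in ('top','wrist'):
    c=manip.read_camera(n);im=c['pixels'][:,:,::-1]
    cv2.imwrite('pics/%s1.png'%n, im if n=='wrist' else cv2.resize(im[100:225,270:440],None,fx=4,fy=4))
st()"
```

```text
t 2.38 x,y rel home [-3.6 64.8] tipz-deck 88.4 F xyz [ 0.1 -0.5  0.1] yaw err 0.005 w -0.0 [-0.003 -0.003 -1.   ]
t 2.48 x,y rel home [-4.8 69.5] tipz-deck 90.4 F xyz [-0.8 -0.   0.6] yaw err 0.001 w 0.2 [-0.002  0.    -1.   ]
```

View pics/wrist1.png

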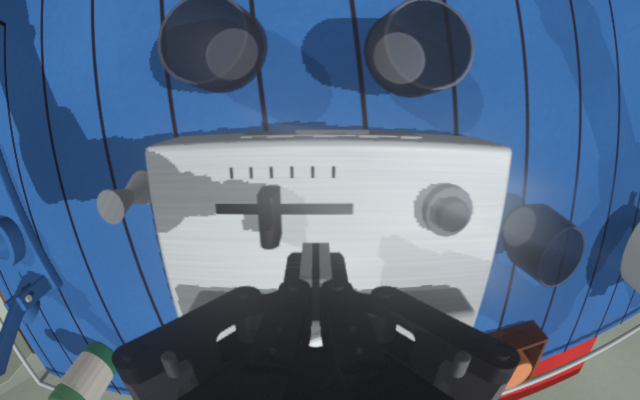

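The wrist view shows the lever at (269,215) in click 2, ticks at x=232…334, button top at (450,213), and shut fingertips at (316,255), on the button side of the lever.

```bash
python3 -c "
from h import *
c=manip.read_camera('wrist');R=np.array(c['R']);t=np.array(c['t'])
def fr(u,v,z):
    x=np.array([(u-c['cx'])/c['fx'],(v-c['cy'])/c['fy']]);r=np.hypot(*x)
    d=R.T@np.r_[x/r*np.sin(r),np.cos(r)];o=-R.T@t
    p=(o+d*(z-o[2])/d[2])[:2]-H;return np.round([p@xd,p@yd],1)
for n,u,v,z in(('homet',232,172,80),('k5t',334,172,80),('slotL',216,209,80),('slotR',353,209,80),('button',451,211,102),('lever top',270,216,113)):print(n,fr(u,v,z))
st()"
```

```text
homet [-30.3   3.3]
k5t [-29.7  83.3]
slotL [  0.6 -13.1]
slotR [ 0.5 99. ]
button [ -5.1 173.7]
lever top [-6.2 37.4]
t 2.53 x,y rel home [-4.9 70.7] tipz-deck 91.1 F xyz [-0.5  0.5  0.3] yaw err -0.001 w -0.0 [-0.001  0.001 -1.   ]
```

carry_out --targets '[[[-5,0,25],0],[[0,0,25],0],[[0,0,20],0],[[0,0,8],0],[[0,0,0],0]]'

```text
time: 2.95
position: [560.7, -51.2, 109.3]
orientation: [[-0.995, 0.102, -0.003], [0.102, 0.995, 0.001], [0.003, 0.0, -1.0]]
contact_force: [-1.3, 0.8, 0.2]
grip_width: -0.0
gripper_force: 0.0
```

```bash
python3 -c "
from h import *
st();manip.read_camera('top');st()"
```

```text
t 2.95 x,y rel home [-0.8 71.6] tipz-deck 12.3 F xyz [-1.4  0.7  0.2] yaw err -0.003 w -0.0 [-0.003  0.001 -1.   ]
t 3.0 x,y rel home [ 0.1 71.3] tipz-deck 13.6 F xyz [0.8 0.3 0. ] yaw err -0.003 w 0.0 [-0.001  0.    -1.   ]
```

carry_out --targets '[[[0,-5,2],0],[[0,-5,0],0],[[0,-5,0],0],[[0,-4,0],0],[[0,-3,0],0]]'

```text
time: 3.42
position: [560.2, -73.2, 109.4]
orientation: [[-0.995, 0.103, 0.002], [0.103, 0.995, 0.002], [-0.002, 0.003, -1.0]]
contact_force: [-0.7, 8.4, 5.8]
grip_width: -0.2
gripper_force: 4.3
```

carry_out --targets '[[[0,-4,0],0],[[0,-4,0],0],[[0,-4,0],0],[[0,-4,0],0],[[0,0,0],0]]'

```text
time: 3.83
position: [558.4, -90.1, 109.0]
orientation: [[-0.995, 0.104, 0.002], [0.104, 0.995, 0.001], [-0.001, 0.001, -1.0]]
contact_force: [-0.4, 5.6, 4.3]
grip_width: 0.3
gripper_force: 3.4
```

```bash
python3 -c "
from h import *
st();c=manip.read_camera('wrist');cv2.imwrite('pics/wrist2.png',c['pixels'][:,:,::-1]);st()"
```

```text
t 3.83 x,y rel home [ 1.  32.6] tipz-deck 12.0 F xyz [-0.9  5.5  4.3] yaw err -0.001 w 0.3 [ 0.002  0.001 -1.   ]
t 3.88 x,y rel home [ 1. 33.] tipz-deck 12.0 F xyz [-0.1  5.   4.5] yaw err -0.001 w -0.0 [ 0.002  0.001 -1.   ]
```

View pics/wrist2.png

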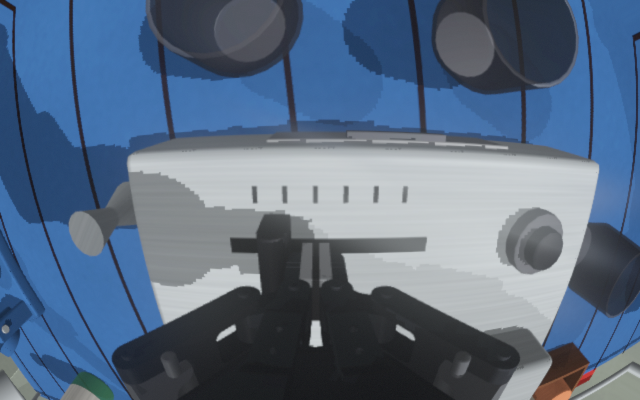

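Lever is between home and click 1 (lever at (273,250), home tick at 254), fingertip in contact. I'll continue.

carry_out --targets '[[[0,-3,0],0],[[0,-3,0],0],[[0,-3,0],0],[[0,-2,0],0],[[0,0,0],0]]'

```text
time: 4.3
position: [556.9, -102.2, 108.6]
orientation: [[-0.994, 0.105, 0.001], [0.105, 0.994, -0.0], [-0.001, -0.0, -1.0]]
contact_force: [1.7, 2.7, 1.3]
grip_width: 0.5
gripper_force: 1.0
```

```bash
python3 -c "
from h import *
st();manip.read_camera('top');st()"
```

```text
t 4.3 x,y rel home [ 0.7 20.4] tipz-deck 11.6 F xyz [1.4 2.9 1.3] yaw err 0.0 w 0.5 [ 0.001 -0.    -1.   ]
t 4.35 x,y rel home [ 0.7 20.5] tipz-deck 11.5 F xyz [0.1 1.5 1.6] yaw err -0.0 w -0.1 [ 0. -0. -1.]
```

Push until a firm stop is felt.

carry_out --targets '[[[0,-1.5,0],0],[[0,-1.5,0],0],[[0,0,0],0],[[0,0,0],0],[[0,0,0],0]]'

```text
time: 4.77
position: [556.7, -102.8, 108.5]
orientation: [[-0.995, 0.102, 0.0], [0.102, 0.995, 0.002], [-0.0, 0.002, -1.0]]
contact_force: [1.2, 7.0, 3.9]
grip_width: -0.1
gripper_force: 3.4
```

```bash
python3 -c "
from h import *
st();c=manip.read_camera('top');cv2.imwrite('pics/top2.png',cv2.resize(c['pixels'][100:225,270:440,::-1],None,fx=4,fy=4));st()"
```

```text
t 4.77 x,y rel home [ 0.6 19.8] tipz-deck 11.5 F xyz [0.5 7.1 3.9] yaw err -0.002 w -0.1 [ 0.     0.002 -1.   ]
t 4.82 x,y rel home [ 0.6 19.8] tipz-deck 11.4 F xyz [-0.1  6.7  3.5] yaw err -0.003 w 0.1 [ 0.     0.002 -1.   ]
```

carry_out --targets '[[[0,10,0],0],[[0,0,-25],0],[[0,0,-20],0],[[0,-20,0],0],[[0,-21,0],0]]'

```text
time: 5.23
position: [553.9, -134.5, 154.4]
orientation: [[-0.995, 0.101, 0.002], [0.101, 0.995, -0.001], [-0.002, -0.0, -1.0]]
contact_force: [-0.3, -0.5, -0.4]
grip_width: -0.1
gripper_force: 0.0
```

carry_out --targets '[[[0,-20,0],0],[[0,0,0],0],[[0,0,0],0],[[0,0,0],0],[[0,0,0],0]]'

```text
time: 5.65
position: [551.1, -153.9, 153.1]
orientation: [[-0.995, 0.102, -0.001], [0.102, 0.995, 0.001], [0.001, 0.0, -1.0]]
contact_force: [-0.3, 0.7, 0.3]
grip_width: -0.0
gripper_force: 0.0
```

```bash
python3 -c "
from h import *
st();c=manip.read_camera('wrist');cv2.imwrite('pics/wrist3.png',c['pixels'][:,:,::-1]);st()"
```

```text
t 5.65 x,y rel home [  0.4 -31.6] tipz-deck 56.1 F xyz [-0.4  0.7  0.3] yaw err -0.002 w -0.0 [-0.001  0.001 -1.   ]
t 5.7 x,y rel home [  0.5 -31.6] tipz-deck 56.1 F xyz [-0.2  0.3  0.5] yaw err -0.003 w -0.3 [-0.  0. -1.]
```

View pics/wrist3.png

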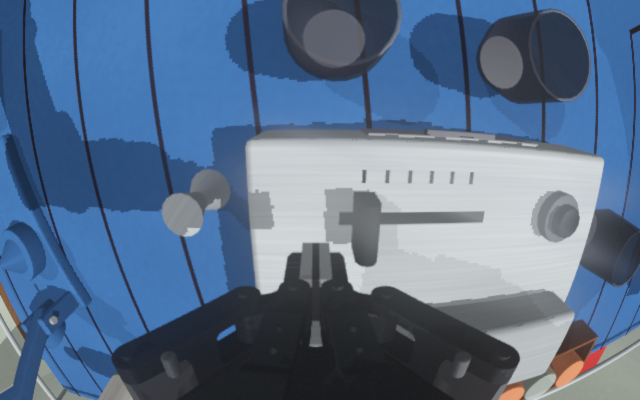

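Lever (366,228) stands at the home tick (364,176); the fingertips are on its home side. I'll lower and push out.

carry_out --targets '[[[0,0,18],0],[[0,0,18],0],[[0,0,9],0],[[0,0,0],0],[[0,4,0],0]]'

```text
time: 6.12
position: [551.3, -151.4, 108.1]
orientation: [[-0.995, 0.104, -0.001], [0.104, 0.995, -0.0], [0.001, -0.0, -1.0]]
contact_force: [0.0, -2.0, 0.6]
grip_width: 0.4
gripper_force: 0.0
```

carry_out --targets '[[[0,2,0],0],[[0,2,0],0],[[0,2,0],0],[[0,2,0],0],[[0,2,0],0]]'

```text
time: 6.53
position: [552.8, -141.7, 108.9]
orientation: [[-0.995, 0.104, 0.001], [0.104, 0.995, -0.001], [-0.001, -0.001, -1.0]]
contact_force: [-1.5, -5.7, 2.1]
grip_width: -0.1
gripper_force: 2.6
```

```bash
python3 -c "
from h import *
st();manip.read_camera('top');st()"
```

```text
t 6.53 x,y rel home [  0.9 -19.3] tipz-deck 11.9 F xyz [-0.9 -5.8  2.1] yaw err -0.001 w -0.1 [ 0.001 -0.001 -1.   ]
t 6.58 x,y rel home [  0.8 -19.4] tipz-deck 11.9 F xyz [-0.5 -3.3  2.6] yaw err -0.001 w 0.2 [ 0.001 -0.001 -1.   ]
```

carry_out --targets '[[[0,2,0],0],[[0,2,0],0],[[0,1,0],0],[[0,1,0],0],[[0,0,0],0]]'

```text
time: 7.0
position: [553.3, -137.2, 108.8]
orientation: [[-0.994, 0.106, 0.001], [0.106, 0.994, -0.002], [-0.001, -0.002, -1.0]]
contact_force: [0.6, -3.7, 3.3]
grip_width: -0.4
gripper_force: 2.4
```

```bash
python3 -c "
from h import *
st();manip.read_camera('top');st()"
```

```text
t 7.0 x,y rel home [  0.8 -14.8] tipz-deck 11.8 F xyz [ 1.  -3.6  3.3] yaw err 0.001 w -0.4 [ 0.001 -0.002 -1.   ]
t 7.05 x,y rel home [  0.9 -14.5] tipz-deck 11.8 F xyz [-0.4 -4.4  4.1] yaw err 0.0 w -0.0 [ 0.001 -0.002 -1.   ]
```

carry_out --targets '[[[0,1,0],0],[[0,1,0],0],[[0,1,0],0],[[0,0,0],0],[[0,0,0],0]]'

```text
time: 7.47
position: [553.4, -131.2, 108.0]
orientation: [[-0.995, 0.103, -0.001], [0.103, 0.995, 0.001], [0.001, 0.001, -1.0]]
contact_force: [0.3, 0.4, -0.9]
grip_width: -0.0
gripper_force: 0.0
```

```bash
python3 -c "
from h import *
st();manip.read_camera('top');st()"
```

```text
t 7.47 x,y rel home [ 0.3 -8.8] tipz-deck 11.0 F xyz [ 0.3  0.4 -0.9] yaw err -0.002 w -0.0 [-0.001  0.001 -1.   ]
t 7.52 x,y rel home [ 0.4 -9. ] tipz-deck 11.0 F xyz [-0.2 -0.3  0.2] yaw err -0.002 w -0.1 [-0.001  0.001 -1.   ]
```

Snapped into click 1. Same offsets, 16 mm on.

carry_out --targets '[[[0,3,0],0],[[0,3,0],0],[[0,2,0],0],[[0,2,0],0],[[0,2,0],0]]'

```text
time: 7.93
position: [554.4, -122.7, 108.2]
orientation: [[-0.994, 0.106, -0.0], [0.106, 0.994, -0.003], [0.0, -0.003, -1.0]]
contact_force: [-0.9, -8.7, -0.8]
grip_width: 0.0
gripper_force: 4.3
```

carry_out --targets '[[[0,1,0],0],[[0,1,0],0],[[0,1,0],0],[[0,0,0],0],[[0,0,0],0]]'

```text
time: 8.35
position: [555.1, -116.6, 108.2]
orientation: [[-0.995, 0.103, -0.0], [0.103, 0.995, 0.001], [0.0, 0.001, -1.0]]
contact_force: [0.5, 0.1, -0.3]
grip_width: 0.1
gripper_force: 0.0
```

```bash
python3 -c "
from h import *
st();manip.read_camera('top');st()"
```

```text
t 8.35 x,y rel home [0.5 5.9] tipz-deck 11.2 F xyz [ 0.5  0.2 -0.3] yaw err -0.002 w 0.1 [-0.     0.001 -1.   ]
t 8.4 x,y rel home [0.6 6. ] tipz-deck 11.3 F xyz [0.9 0.6 0.7] yaw err -0.002 w 0.1 [ 0.     0.001 -1.   ]
```

carry_out --targets '[[[0,3,0],0],[[0,3,0],0],[[0,2,0],0],[[0,2,0],0],[[0,1,0],0]]'

```text
time: 8.82
position: [556.0, -108.1, 108.4]
orientation: [[-0.994, 0.105, -0.0], [0.105, 0.994, -0.002], [-0.0, -0.002, -1.0]]
contact_force: [-0.8, -6.3, -0.1]
grip_width: -0.0
gripper_force: 3.5
```

carry_out --targets '[[[0,1,0],0],[[0,1,0],0],[[0,1,0],0],[[0,0,0],0],[[0,0,0],0]]'

```text
time: 9.23
position: [556.4, -104.6, 108.3]
orientation: [[-0.995, 0.105, -0.0], [0.105, 0.995, -0.002], [-0.0, -0.002, -1.0]]
contact_force: [-1.9, -4.8, 0.2]
grip_width: -0.6
gripper_force: 2.5
```

```bash
python3 -c "
from h import *
st();manip.read_camera('top');st()"
```

```text
t 9.23 x,y rel home [ 0.5 18. ] tipz-deck 11.3 F xyz [-1.4 -4.9  0.2] yaw err -0.0 w -0.6 [-0.    -0.002 -1.   ]
t 9.28 x,y rel home [ 0.5 18.1] tipz-deck 11.4 F xyz [-0.5 -5.5  1.2] yaw err -0.0 w -0.2 [ 0.    -0.001 -1.   ]
```

carry_out --targets '[[[0,1,0],0],[[0,0,0],0],[[0,0.5,0],0],[[0,0,0],0],[[0,0,0],0]]'

```text
time: 9.7
position: [556.8, -100.9, 108.3]
orientation: [[-0.995, 0.103, 0.0], [0.103, 0.995, 0.001], [0.0, 0.001, -1.0]]
contact_force: [0.1, 0.6, 1.0]
grip_width: -0.1
gripper_force: 0.0
```

```bash
python3 -c "
from h import *
st();manip.read_camera('top');st()"
```

```text
t 9.7 x,y rel home [ 0.5 21.6] tipz-deck 11.3 F xyz [0.  0.6 1. ] yaw err -0.002 w -0.1 [ 0.     0.001 -1.   ]
t 9.75 x,y rel home [ 0.5 21.4] tipz-deck 11.3 F xyz [-1.1  0.2 -0.2] yaw err -0.002 w 0.3 [-0.     0.001 -1.   ]
```

Snapped again. Back off, lift and look.

carry_out --targets '[[[0,-8,0],0],[[0,0,-25],0],[[0,0,-25],0],[[0,0,0],0],[[0,0,0],0]]'

```text
time: 10.17
position: [556.6, -110.6, 159.6]
orientation: [[-0.995, 0.104, 0.003], [0.104, 0.995, -0.001], [-0.003, -0.0, -1.0]]
contact_force: [0.5, -0.4, -0.8]
grip_width: 0.1
gripper_force: 0.0
```

```bash
python3 -c "
from h import *
c=manip.read_camera('wrist');cv2.imwrite('pics/wrist4.png',c['pixels'][:,:,::-1]);st()"
```

```text
t 10.22 x,y rel home [ 0.6 12.2] tipz-deck 61.6 F xyz [-0.3  0.   0.4] yaw err -0.001 w -0.4 [ 0.001 -0.    -1.   ]
```

View pics/wrist4.png

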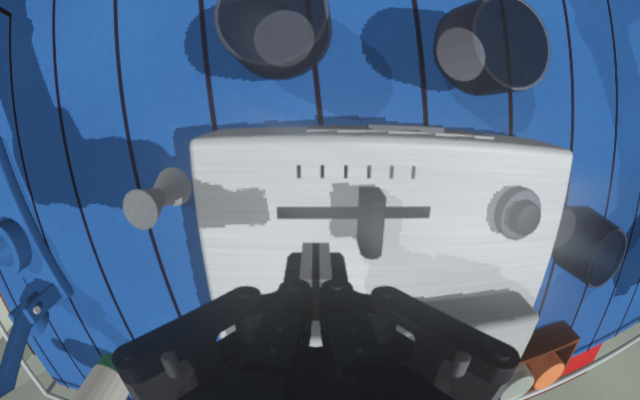

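Lever (370,220) stands at the fourth tick (369,172), i.e. click 3. Next, over to the button.

carry_out --targets '[[[0,32.5,0],0],[[0,32.5,0],0],[[0,32.5,0],0],[[0,32.5,0],0],[[0,32,0],0]]'

```text
time: 10.63
position: [571.9, 52.6, 157.1]
orientation: [[-0.995, 0.104, -0.002], [0.104, 0.995, -0.0], [0.002, -0.0, -1.0]]
contact_force: [0.5, 0.6, -0.9]
grip_width: 0.3
gripper_force: 0.0
```

carry_out --targets '[[[0,0,10],0],[[0,0,10],0],[[0,0,5],0],[[0,0,0],0],[[0,0,0],0]]'

```text
time: 11.05
position: [572.2, 49.5, 132.5]
orientation: [[-0.994, 0.106, -0.002], [0.106, 0.994, -0.001], [0.002, -0.001, -1.0]]
contact_force: [0.0, 0.1, -0.2]
grip_width: -0.1
gripper_force: 0.0
```

```bash
python3 -c "
from h import *
c=manip.read_camera('wrist');cv2.imwrite('pics/wrist5.png',c['pixels'][:,:,::-1]);st()"
```

```text
t 11.1 x,y rel home [  0.4 173.1] tipz-deck 36.1 F xyz [0.1 0.  0.1] yaw err 0.001 w -0.1 [-0.001 -0.001 -1.   ]
```

View pics/wrist5.png

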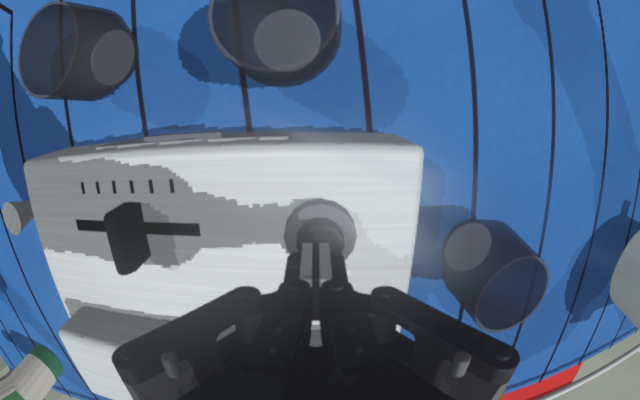

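Fingertips (317,250) are over the button (320,230). Press.

carry_out --targets '[[[0,0,7],0],[[0,0,6],0],[[0,0,5],0],[[0,0,4],0],[[0,0,2],0]]'

```text
time: 11.52
position: [573.1, 50.8, 112.3]
orientation: [[-0.995, 0.104, 0.002], [0.104, 0.995, -0.0], [-0.002, -0.0, -1.0]]
contact_force: [-13.8, -2.6, 47.9]
grip_width: -0.4
gripper_force: 24.2
```

carry_out --targets '[[[0,0,1],0],[[0,0,1],0],[[0,0,0],0],[[0,0,0],0],[[0,0,0],0]]'

```text
time: 11.93
position: [573.1, 50.8, 112.3]
orientation: [[-0.995, 0.104, 0.004], [0.104, 0.995, -0.0], [-0.004, 0.0, -1.0]]
contact_force: [-14.0, -2.7, 48.0]
grip_width: 0.1
gripper_force: 23.9
```

```bash
python3 -c "
from h import *
st();manip.read_camera('top');st()"
```

```text
t 11.93 x,y rel home [  0.8 174.2] tipz-deck 15.3 F xyz [-13.7  -4.1  48. ] yaw err -0.0 w 0.1 [ 0.004 -0.    -1.   ]
t 11.98 x,y rel home [  0.7 174.2] tipz-deck 15.3 F xyz [-13.9  -4.2  48.7] yaw err -0.0 w -0.2 [ 0.004 -0.    -1.   ]
```

Button is firmly bottomed. Lift off.

carry_out --targets '[[[0,0,-6],0],[[0,0,-10],0],[[0,0,-20],0],[[0,0,-20],0],[[0,0,-20],0]]'

```text
time: 12.4
position: [572.2, 51.4, 183.6]
orientation: [[-0.995, 0.103, -0.001], [0.103, 0.995, -0.0], [0.001, -0.0, -1.0]]
contact_force: [-0.3, 0.4, 0.3]
grip_width: -0.0
gripper_force: 0.0
```

carry_out --targets '[[[0,0,-20],0],[[0,0,-10],0],[[0,0,0],0],[[0,0,0],0],[[0,0,0],0]]'

```text
time: 12.82
position: [571.9, 51.3, 211.9]
orientation: [[-0.995, 0.104, -0.002], [0.104, 0.995, -0.0], [0.002, -0.0, -1.0]]
contact_force: [-1.5, -0.6, -0.2]
grip_width: 0.1
gripper_force: 0.0
```

```bash
python3 -c "
from h import *
c=manip.read_camera('wrist');cv2.imwrite('pics/wrist6.png',c['pixels'][:,:,::-1]);st()"
```

```text
t 12.87 x,y rel home [ -0.4 174.6] tipz-deck 114.8 F xyz [ 0.6  0.8 -0.5] yaw err -0.001 w 0.2 [-0.002 -0.    -1.   ]
```

View pics/wrist6.png

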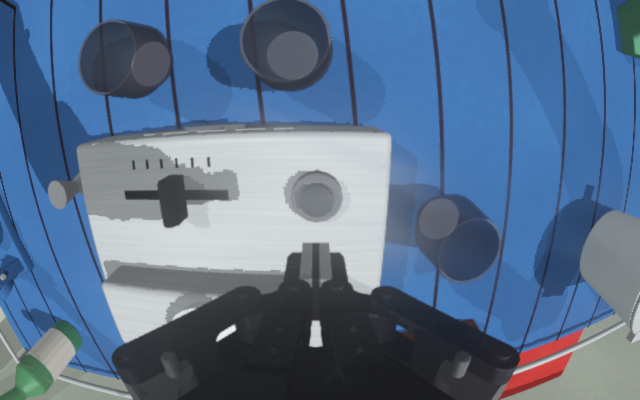

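Lever (172,200) is still at the third-click tick (176,162), allowing for its perspective lean. The button (317,195) is up and the arm is clear.

```bash
python3 -c "
from rig import manip
print(manip.close_job())"
```

```text
the job is handed in; nothing more can be done
None
```

I pushed the lever home, slid it out click by click to rest in the third, pressed the start button fully down and let it spring back; the job is handed in, but no verdict came back.

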